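# Set the gib of the drilling slide

### The arm

A 7-joint arm with a two-finger parallel gripper is mounted at the origin on a cart in front of the work surface, level with it; the furniture and walls round the work are solid. World frame = base frame: x ahead of the robot, y to its left, z up, the work surface at z = 0. Lengths are in m, angles in rad, forces in N, time in s.
With the tool pointing down it reaches from about 0.35 to 0.9 m from the base axis. Payload 8.1 kg.
Tool frame: the origin (TCP) lies midway between the tips of the shut fingers; the grasp point (between the pads) lies 19 mm behind it; z points along the fingers, y is the line along which they close (so a half turn about z gives the same grasp; the last joint's range is limited). The gripper opens to 85 mm and grips with 20 to 120 N. Pads are 22 mm wide; open, the fingers measure 114 mm over their backs; the gripper's body (76 mm by 85 mm) begins 54 mm behind the grasp point. The pads swing forward as they close: fully open they stand 13 mm farther back than shut.
Start: joints at [-0.103, 0.434, 0.025, 1.573, -0.012, 1.134, -0.075], TCP at [0.625, -0, 0.231] pointing down, gripper open.
Joint ranges: [-2.62, 2.62], [-0.44, 2.09], [-1.27, 1.32], [0.08, 2.57], [-1.32, 4.46], [0.12, 2], [-2.74, 2.74]. Speed limits (rad/s): [2.22, 2.22, 3.01, 3.01, 3.14, 3.14, 3.14].

### API

Orientations are given as a rotation vector (axis times angle).
In Python, from cell import ctrl gives the robot as it stands.
- The arm moves only by the tool carry_out, never from a script. Its argument "moves" is a list of rows, each an object with "linear": the shift along the tool's x, y, z in mm, a list of three; "angular": the turn, a rotation vector about the tool's x, y, z in rad, a list of three; "jaw": the opening in per cent of the stroke, from 0 (shut) to 100 (fully open). A call has 1 to 12 rows; each row shifts and turns the commanded pose from where the row before left it, along the tool's axes as they then stand; what a row does not reach is not made up. A row lasts 1/8 s, in which the tool goes at most 62.5 mm and 10.7 degrees, less where a joint would pass 70% of its speed; a pose out of reach is approached as far as the arm can. A call with a gripper value outside its range is refused whole. The fingers move at their own pace and stop on an object; "force" is the grip in N (left out, the last holds). Time passes only in rows, so rows that do not move let the fingers close. It gives the time, the measured TCP pose, the force, the opening and the grip force at its end, in the units of the state.
- ctrl.sense(): the state, without advancing time (a new reading comes with each control period).
- ctrl.grab_frame(name): name is "scene" or "side" or "wrist"; returns a dict with "color" (480x640x3 uint8, red, green, blue), "range_z" (480x640 float32, m along the optical axis (not along the pixel's ray), 0 where there is no reading), "fx", "fy", "cx", "cy" (pixels), "dist" ([k1, k2, p1, p2, k3] as OpenCV has them; the pictures are not rectified), "camera_from_world" (4x4, takes a point from world to camera coordinates); the wrist camera has in their place "mount" (4x4, takes a point from camera to tool coordinates, whose origin is the TCP and whose axes are the flange's). Camera axes: x right, y down, z forward; pixel columns grow to the right and rows downward; lengths in m; the calibration is good to about 2 mm. A picture is of the moment at which its call begins: read the wrist's pose just before it.
- ctrl.close_job(): hands the job in; it is judged then, once.
The state is a dict: "time_s": time; "joints": joint angles; "joint_vel": joint speeds; "joint_efforts": joint torques, N m; "ee_pos": TCP position; "orientation": TCP orientation; "ft_force": force on the tool from outside, world axes, zero at the start; "ft_torque": the same for the moment, N m; "grip_width": finger opening in m; "grasp_force": force on a finger pad.
Only numpy, scipy, OpenCV 4.12 (cv2) and the standard library are available. Lean on these libraries where they do the work, as an engineer would, in place of code of your own. Each camera call takes 0.05 s, during which the arm holds its last target. There are 200 camera calls.

### The job

The gib of the lock-cylinder drilling slide has worked loose. Turn its red thumbscrew clockwise just until you feel it bottom, without forcing it, so that the brass bush it runs in does not turn in the bridge, then back it off a quarter of a turn. Then check that the slide runs: move the ram by its black knob all the way out to its end stop and leave it there, with the screw still a quarter turn off the bottom and the oil bottle and the spare lock cylinder left where they stand.

Things in the scene. Friction and masses are not known exactly. Their poses are not given: they have to be found in the camera images.
- feed_slide: Grey drilling slide, bolted down; base plate 124 x 280 x 12 mm, origin under its centre on the bench, z up, y along the slide to the end stop. Steel keeper strips beside the ram, top at 40 mm. Bridge over the ram at y = -70 mm, 102 (x) x 44 (y) mm, top at 64 mm, holds the upright thumbscrew at x = 0, y = -70 mm in a brass bush. End stop at y = 126 to 140 mm, top at 44 mm.
- wing_grip (a point): Red thumbscrew: point on its axis in its flat two-lobed wing, 48 mm long (this x), 9 mm thick (y), lobes from 16 mm below to 8 mm above this point; 108 to 110 mm above the bench, higher than all near it. Right-hand thread, clockwise goes down. Free (0.06 N m) for a sixth to two thirds of a turn, then it stops dead; at what angle differs each time and can only be felt. It stays where left.
- bush_mark (a point): Black mark on the rim of the brass bush (flange 26 mm across, 4 mm high, on top of the bridge), 12.5 mm from the screw's axis. The bush is only pressed in: more than about 0.5 N m on the bottomed screw turns it in the bridge and ruins the seat.
- ram (a joint): How far the ram stands out, in m: 0 fully in, 0.06 against the end stop (+y of the slide); starts nearly in and stays where it is left. It takes 1 to 2 N to move with the screw loose, about 5 N with the screw a quarter turn off the bottom, 12 to 20 N with it bottomed.
- ram_knob (a point): Black knob on the ram, point on its axis 82 mm above the bench: upright, round, 23 mm in diameter, 46 to 95 mm above the bench, thickest from 74 to 90 mm; it moves along the slide's y. A brass lock cylinder (17 mm wide, top 85 mm above the bench) is held on the ram and ends 19 mm from the knob's axis on the bridge side, so grip the knob across the slide (along its x).
- oiler: White oil bottle with a red spout, 49 mm across, 152 mm tall, loose, standing behind the slide; origin under its middle.
- spare_cylinder: Loose brass lock cylinder, 17 x 66 x 38 mm, waiting behind the slide; origin under its middle.
- screw_foot (a point): Lower end of the thumbscrew, on its axis, hidden in the bridge about 50 mm above the bench; it goes down 2 mm with each clockwise turn.

How it is judged:
By the outcome, as a careful person would: the job done as asked, in the order asked, and still so for the second after the job is handed in, with the robot touching nothing.
It also fails if it takes over 72 s, if anything falls off the work surface, if the arm or the gripper's body presses on something with over 40 N, if the wrist force passes 120 N, or if a joint passes its speed limit or range.

## Working session

There is one attempt and no reset: what is moved stays moved. The work goes in short steps, Python scripts to look and compute and a tool call to move; the robot and the scene stay as the last step left them, time stands still between calls to the robot, and variables do not carry over. Pictures are saved under pics/ and viewed, at most 10 in all, crops included, and the job is handed in when it is done.

Besides the shell and the picture viewer there is one more tool, called after "Emit:" by a JSON object that holds its "fn" and its "kwargs", one argument or row to a line. carry_out: Moves the arm, as the interface text tells. Its arguments: {"type":"object","properties":{"moves":{"type":"array"},"force":{"type":"number"}},"required":["moves"]}

```bash
mkdir -p pics; ls
cat > h.py <<'E'
import numpy as np, cv2
from cell import ctrl
from scipy.spatial.transform import Rotation as R
def st():
    s=ctrl.sense(); return s
def Tcam(f,s):
    if 'camera_from_world' in f: return np.linalg.inv(np.array(f['camera_from_world']))
    T=np.eye(4);T[:3,:3]=R.from_rotvec(s['orientation']).as_matrix();T[:3,3]=s['ee_pos']
    return T@np.array(f['mount'])
def grab(n):
    s=ctrl.sense(); f=ctrl.grab_frame(n); f['T']=Tcam(f,s); return f
def K(f): return np.array([[f['fx'],0,f['cx']],[0,f['fy'],f['cy']],[0,0,1.]])
def onplane(f,uv,z):
    p=cv2.undistortPoints(np.array(uv,float).reshape(-1,1,2),K(f),np.array(f['dist'],float)).reshape(-1,2)
    d=np.c_[p,np.ones(len(p))]@f['T'][:3,:3].T; o=f['T'][:3,3]
    return o+d*((z-o[2])/d[:,2])[:,None]
def cloud(f):
    v,u=np.mgrid[:480,:640]
    p=cv2.undistortPoints(np.c_[u.ravel(),v.ravel()].astype(float).reshape(-1,1,2),K(f),np.array(f['dist'],float)).reshape(-1,2)
    z=f['range_z'].reshape(-1,1)
    return (np.c_[p,np.ones(len(p))]*z@f['T'][:3,:3].T+f['T'][:3,3]).reshape(480,640,3)
def save(f,n): cv2.imwrite('pics/'+n+'.png',f['color'][:,:,::-1])
E
python3 - <<'E'
from h import *
np.set_printoptions(precision=4,suppress=True)
s=st();print(s)
for n in ['scene','wrist']:
    f=grab(n);save(f,n+'0');print(n,f['T'])
E
```

```text
pics
{'time_s': 0.0, 'joints': array([-0.1026,  0.4352,  0.025 ,  1.5741, -0.0116,  1.134 , -0.0751]), 'joint_vel': array([-0.0006, -0.0007, -0.0024, -0.0011, -0.0005,  0.0004, -0.0012]), 'joint_efforts': array([  0.0001, -67.0461,   1.0253, -31.6204,   0.0155,   0.0126,
        -0.    ]), 'ee_pos': array([ 0.6245, -0.    ,  0.2305]), 'orientation': array([-2.2208, -2.2206,  0.0019]), 'ft_force': array([-0.5043,  0.1227, -0.3665]), 'ft_torque': array([ 0.0403, -0.0406, -0.0146]), 'grasp_force': 0.0, 'grip_width': 0.08528102730313776}
scene [[ 0.4491 -0.6818  0.5775  0.1295]
 [-0.8933 -0.3302  0.3048 -0.2615]
 [-0.0172 -0.6528 -0.7574  0.7672]
 [ 0.      0.      0.      1.    ]]
wrist [[ 1.      0.0008 -0.0019  0.6239]
 [ 0.0002 -0.9463 -0.3232  0.0836]
 [-0.002   0.3232 -0.9463  0.3722]
 [ 0.      0.      0.      1.    ]]
```

View pics/scene0.png

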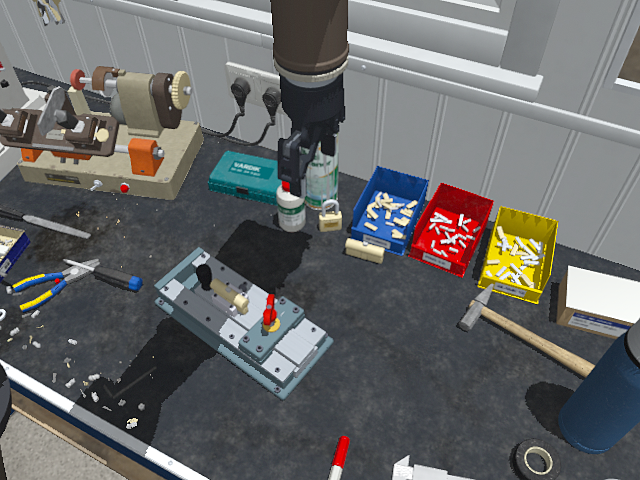

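View pics/wrist0.png

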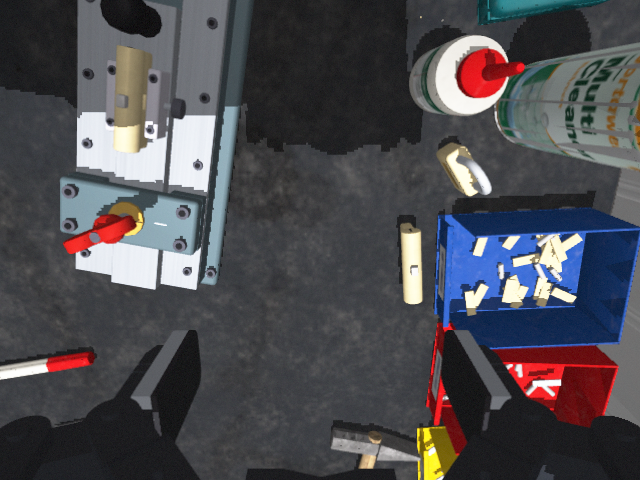

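The scene view shows the slide with the wing at about (268,315) and the knob at (205,275). In the wrist view the wing is at (97,235), the bush at (125,218) and the knob at (130,15).

```bash
cat > m.py <<'E'
from h import *
np.set_printoptions(precision=4,suppress=True)
def wing(f,near=None,zmin=0.085):
    P=cloud(f);c=f['color'].astype(int)
    m=(c[...,0]>110)&(c[...,1]<70)&(c[...,2]<70)&(P[...,2]>zmin)&(P[...,2]<0.125)&(f['range_z']>0)
    if near is not None: m&=np.hypot(P[...,0]-near[0],P[...,1]-near[1])<0.04
    q=P[m]; return q
def top(q,h=0.004):
    z=np.percentile(q[:,2],98); t=q[q[:,2]>z-h][:,:2]
    (c,sz,a)=cv2.minAreaRect((t*1e3).astype(np.float32))
    w=np.linalg.eigh(np.cov(t.T))[1][:,1]
    return z,np.array(c)/1e3,t.mean(0),sz,np.degrees(np.arctan2(w[1],w[0]))
E
python3 - <<'E'
from m import *
for n in ['scene','wrist']:
    f=grab(n);P=cloud(f);c=f['color'].astype(int)
    hsv=cv2.cvtColor(f['color'],cv2.COLOR_RGB2HSV)
    q=wing(f,(0.45,0.08) if 0 else None)
    q=q[(q[:,0]<0.55)]
    print(n,len(q),q.min(0),q.max(0));print(top(q,0.012))
    w=q.mean(0)
    d=np.hypot(P[...,0]-w[0],P[...,1]-w[1])
    b=(d<0.03)&(abs(P[...,2]-0.068)<0.004)&(hsv[...,0]>15)&(hsv[...,0]<35)&(hsv[...,1]>90)
    print('bush',b.sum(),P[b].mean(0),cv2.minEnclosingCircle((P[b][:,:2]*1e3).astype(np.float32)))
    k=(d<0.2)&(P[...,2]>0.074)&(P[...,2]<0.1)&(c.max(-1)<60)
    if k.sum()>5: print('knob',k.sum(),P[k].mean(0),P[k].min(0),P[k].max(0))
    # bridge top
    g=(d<0.08)&(abs(P[...,2]-0.064)<0.0025)
    print('bridge',cv2.minAreaRect((P[g][:,:2]*1e3).astype(np.float32)))
    g=(d<0.3)&(abs(P[...,2]-0.040)<0.0025)
    print('keep',cv2.minAreaRect((P[g][:,:2]*1e3).astype(np.float32)))
E
```

```text
scene 231 [ 0.4577 -0.0116  0.091 ] [0.5013 0.0094 0.1207]
(np.float64(0.11846968930207864), array([ 0.4791, -0.0005]), array([ 0.4761, -0.002 ]), (45.628868103027344, 8.841347694396973), np.float64(-160.55303779884653))
bush 119 [ 0.477  -0.0037  0.0681] ((479.8280334472656, -0.5384462475776672), 12.967056274414062)
knob 216 [0.503  0.1305 0.0882] [0.495  0.0936 0.0743] [0.5153 0.1436 0.0974]
bridge ((485.0411682128906, 25.707561492919922), (97.31465148925781, 102.9160385131836), 79.119140625)
keep ((610.9464111328125, 47.454559326171875), (277.9432067871094, 345.0881042480469), 78.1591567993164)
wrist 1120 [ 0.4563 -0.0099  0.0924] [0.5011 0.0123 0.1186]
(np.float64(0.11687454204296786), array([0.479 , 0.0009]), array([0.4822, 0.0025]), (46.626190185546875, 9.150431632995605), np.float64(-159.86886426821533))
bush 478 [0.482  0.0042 0.067 ] ((478.6065368652344, 1.0880746841430664), 12.98351764678955)
knob 1308 [0.5081 0.1315 0.0896] [0.4946 0.1234 0.074 ] [0.5162 0.1418 0.096 ]
bridge ((484.7919616699219, 30.458087921142578), (103.79082489013672, 101.18254089355469), 78.89832305908203)
keep ((609.18359375, 24.65038299560547), (225.78855895996094, 350.26507568359375), 78.87118530273438)
```

Emit:
{"fn": "carry_out", "kwargs": {
  "moves": [
    {"linear":[0,-48.5,0],"angular":[0,0,0],"jaw":60},
    {"linear":[0,-48.5,0],"angular":[0,0,0],"jaw":60},
    {"linear":[0,-48.5,0],"angular":[0,0,0],"jaw":60},
    {"linear":[0,0,0],"angular":[0,0,-0.18],"jaw":60},
    {"linear":[0,0,0],"angular":[0,0,-0.18],"jaw":60},
    {"linear":[0,0,0],"angular":[0,0,-0.18],"jaw":60},
    {"linear":[0,0,0],"angular":[0,0,-0.18],"jaw":60},
    {"linear":[0,0,0],"angular":[0,0,-0.18],"jaw":60},
    {"linear":[0,0,0],"angular":[0,0,-0.18],"jaw":60},
    {"linear":[0,0,0],"angular":[0,0,-0.18],"jaw":60},
    {"linear":[0,0,0],"angular":[0,0,-0.18],"jaw":60},
    {"linear":[0,0,0],"angular":[0,0,-0.18],"jaw":60}
  ],
  "force": 20
}}

```text
time_s: 1.7
ee_pos: [0.4794, -0.0001, 0.2312]
orientation: [0.086, -3.14, 0.0]
ft_force: [-0.7, 0.6, -0.5]
grip_width: 0.0509
grasp_force: 0.0
```

Emit:
{"fn": "carry_out", "kwargs": {
  "moves": [
    {"linear":[0,0,0],"angular":[0,0,-0.15],"jaw":50},
    {"linear":[0,0,0],"angular":[0,0,-0.146],"jaw":50},
    {"linear":[0,0,0],"angular":[0,0,0],"jaw":50}
  ]
}}

```text
time_s: 2.08
ee_pos: [0.4794, -0.0001, 0.2312]
orientation: [0.538, -3.095, -0.0]
ft_force: [0.2, 0.4, 0.0]
grip_width: 0.0428
grasp_force: 0.0
```

```bash
cat >> m.py <<'E'
def state():
    s=st();M=R.from_rotvec(s['orientation']).as_matrix()
    print('t',s['time_s'],'p',s['ee_pos'],'yawY',np.degrees(np.arctan2(M[1,1],M[0,1])).round(2),'tilt',M[:2,2],'j',s['joints'],'F',s['ft_force'],'T',s['ft_torque'],'w',s['grip_width'],s['grasp_force'])
    return s,M
E
python3 - <<'E'
from m import *
s,M=state()
f=grab('wrist');save(f,'w1');q=wing(f,(0.479,0));
if len(q): print(len(q),top(q,0.012))
E
```

```text
t 2.075 p [ 0.4794 -0.0001  0.2312] yawY 109.72 tilt [-0.0002  0.    ] j [ 0.1157  0.2177 -0.2699  1.898   0.0669  1.0347  1.7326] F [0.2488 0.3745 0.0397] T [0.0089 0.0453 0.0573] w 0.0427701351550567 0.0
1138 (np.float64(0.11682842574377159), array([0.4769, 0.0001]), array([ 0.475 , -0.0004]), (45.24178695678711, 8.919323921203613), np.float64(-159.89243127389918))
```

Emit:
{"fn": "carry_out", "kwargs": {
  "moves": [
    {"linear":[0.9,0.3,45],"angular":[0,0,0.005],"jaw":50},
    {"linear":[0,0,45],"angular":[0,0,0],"jaw":50},
    {"linear":[0,0,35],"angular":[0,0,0],"jaw":50},
    {"linear":[0,0,16],"angular":[0,0,0],"jaw":30},
    {"linear":[0,0,0],"angular":[0,0,0],"jaw":20},
    {"linear":[0,0,0],"angular":[0,0,0],"jaw":20}
  ],
  "force": 20
}}

```text
time_s: 2.88
ee_pos: [0.4768, -0.0004, 0.0891]
orientation: [0.529, -3.093, -0.0]
ft_force: [2.5, -0.8, -26.0]
grip_width: 0.0187
grasp_force: 20.3
```

Run:
```python
from m import *
s,M=state()
f=grab('scene');q=wing(f,(0.479,0));
if len(q): print(len(q),top(q,0.012))
f=grab('wrist');save(f,'w2')
im=f['color'][:,:,::-1];g=grab('scene')['color'][240:400,160:373,::-1]
cv2.imwrite('pics/c2.png',np.hstack([cv2.resize(im,(427,320)),cv2.resize(g,(373,280))[:280].copy() if 0 else cv2.copyMakeBorder(cv2.resize(g,(373,280)),0,40,0,0,cv2.BORDER_CONSTANT)]))
```

```text
t 2.875 p [ 0.4768 -0.0004  0.0891] yawY 109.4 tilt [-0.0037 -0.0003] j [ 0.0813  0.3979 -0.2458  2.069   0.1475  0.6945  1.6493] F [  2.4854  -0.8038 -25.961 ] T [-0.0536 -0.3787 -0.016 ] w 0.018732579855659973 20.330586925847456
126 (np.float64(0.11906713656920542), array([ 0.4767, -0.0005]), array([ 0.47  , -0.0034]), (40.601890563964844, 7.720625877380371), np.float64(-156.34791096074383))
```

View pics/c2.png

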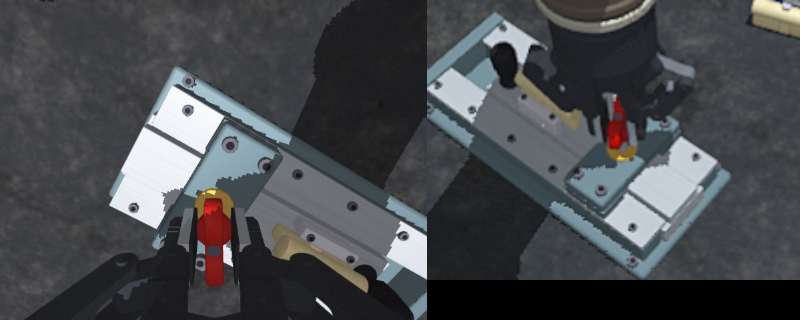

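The fingers stand either side of the wing (wrist view, wing at about (213,240)) with gaps still visible, and the grip reads 20 N. I'll look closer.

Emit:
{"fn": "carry_out", "kwargs": {
  "moves": [
    {"linear":[0,0,0],"angular":[0,0,0],"jaw":30},
    {"linear":[0,0,0],"angular":[0,0,0],"jaw":30}
  ]
}}

```text
time_s: 3.28
ee_pos: [0.4799, 0.0002, 0.0917]
orientation: [-0.53, 3.093, -0.001]
ft_force: [-0.8, -0.0, -0.3]
grip_width: 0.0258
grasp_force: 0.0
```

Run:
```python
from m import *
s,M=state()
f=grab('wrist')
a=f['color'][250:480,220:420,::-1]
g=grab('side');h=g['color'][:,:,::-1]
p=np.array([[.478,0,.1]]);T=np.linalg.inv(g['T'])
uv=cv2.projectPoints(p,cv2.Rodrigues(T[:3,:3])[0],T[:3,3],K(g),np.array(g['dist'],float))[0].ravel();print(uv)
u,v=uv.astype(int);u=np.clip(u,60,580);v=np.clip(v,60,420)
b=h[v-60:v+60,u-60:u+60]
cv2.imwrite('pics/c3.png',np.hstack([cv2.resize(a,(400,460)),cv2.resize(b,(400,460))]))
```

```text
t 3.275 p [0.4799 0.0002 0.0917] yawY 109.46 tilt [0.0031 0.0002] j [ 0.0814  0.3948 -0.2466  2.0653  0.1476  0.6946  1.6501] F [-0.7687 -0.0052 -0.3409] T [-0.0013 -0.0027  0.0306] w 0.02575536426898506 0.0
[404.4666 258.1373]
```

View pics/c3.png

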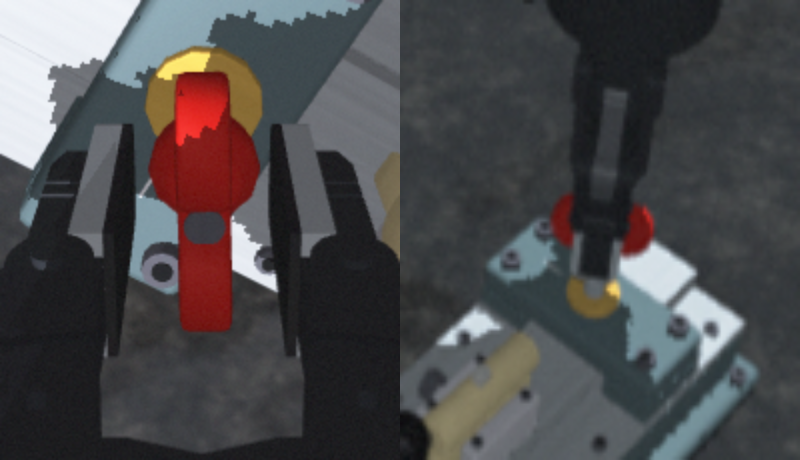

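The pads closed on the round collar below the wing, which sits too low. I'll measure the top of the collar.

Run:
```python
from m import *
f=grab('wrist');q=wing(f,(0.479,0),0.06)
q=np.vstack([q,wing(grab('scene'),(0.479,0),0.06),wing(grab('side'),(0.479,0),0.06)])
n=np.array([np.cos(np.radians(110)),np.sin(np.radians(110))])
d=(q[:,:2]-[0.479,0])@n; h=abs(d)>0.0062
print(h.sum(),np.percentile(q[h,2],[0,5,25,50,75,95,100]), d.min(),d.max())
w=q[(q[:,2]>.1)];print(np.percentile((w[:,:2]-[0.479,0])@n,[2,50,98]));t=np.array([n[1],-n[0]]);print(np.percentile((w[:,:2]-[0.479,0])@t,[1,99]))
```

```text
387 [0.0629 0.0945 0.0958 0.0969 0.098  0.0993 0.1117] -0.008981703365685196 0.014058881255809714
[-0.0034  0.0007  0.0049]
[-0.0243  0.0169]
```

Emit:
{"fn": "carry_out", "kwargs": {
  "moves": [
    {"linear":[0.5,0.3,-9.5],"angular":[0,0,0],"jaw":30},
    {"linear":[0,0,0],"angular":[0,0,0],"jaw":15},
    {"linear":[0,0,0],"angular":[0,0,0],"jaw":5},
    {"linear":[0,0,0],"angular":[0,0,0],"jaw":0},
    {"linear":[0,0,0],"angular":[0,0,0],"jaw":0}
  ],
  "force": 20
}}

```text
time_s: 4.15
ee_pos: [0.4785, 0.0001, 0.1004]
orientation: [-0.532, 3.095, -0.0]
ft_force: [-1.5, 0.5, 9.1]
grip_width: 0.0081
grasp_force: 25.6
```

Run:
```python
from m import *
s,M=state()
```

```text
t 4.15 p [0.4785 0.0001 0.1004] yawY 109.49 tilt [ 0.0012 -0.0001] j [ 0.0851  0.3805 -0.2503  2.0588  0.1409  0.7169  1.6566] F [-1.5415  0.4583  9.0604] T [-0.0335  0.2267  0.0982] w 0.008101966140014136 25.637421172577888
```

Emit:
{"fn": "carry_out", "kwargs": {
  "moves": [
    {"linear":[0,0,-0.6],"angular":[0,0,0.05],"jaw":0},
    {"linear":[0,0,0],"angular":[0,0,0.1],"jaw":0},
    {"linear":[0,0,0],"angular":[0,0,0.1],"jaw":0},
    {"linear":[0,0,0],"angular":[0,0,0.1],"jaw":0},
    {"linear":[0,0,0],"angular":[0,0,0.1],"jaw":0},
    {"linear":[0,0,0],"angular":[0,0,0.1],"jaw":0},
    {"linear":[0,0,0],"angular":[0,0,0.1],"jaw":0},
    {"linear":[0,0,0],"angular":[0,0,0],"jaw":0}
  ]
}}

```text
time_s: 5.15
ee_pos: [0.4784, 0.0005, 0.1004]
orientation: [0.483, 3.104, 0.001]
ft_force: [1.9, 0.9, 0.1]
grip_width: 0.0085
grasp_force: 24.5
```

Run:
```python
from m import *
s,M=state()
```

```text
t 5.15 p [0.4784 0.0005 0.1004] yawY 72.3 tilt [0.0007 0.0002] j [-0.0429  0.3685 -0.0885  2.0691  0.049   0.7051  1.0992] F [1.8689 0.9457 0.1053] T [ 0.3304 -0.4669 -0.073 ] w 0.008502048271883623 24.452806565532228
```

Emit:
{"fn": "carry_out", "kwargs": {
  "moves": [
    {"linear":[0,0,0],"angular":[0,0,0.03],"jaw":9},
    {"linear":[0,0,0],"angular":[0,0,0.03],"jaw":9},
    {"linear":[0,0,0],"angular":[0,0,0.03],"jaw":9},
    {"linear":[0,0,0],"angular":[0,0,0.03],"jaw":9}
  ]
}}

```text
time_s: 5.65
ee_pos: [0.4783, 0.0004, 0.1005]
orientation: [0.672, 3.068, 0.001]
ft_force: [3.0, 3.5, -2.8]
grip_width: 0.0086
grasp_force: 24.3
```

```bash
cat > s.py <<'E'
from m import *
s,M=state()
n=grab('wrist')
s2=st();print('T2',s2['ft_torque'],'F2',s2['ft_force'],s2['grasp_force'])
q=wing(n,(0.4785,0.0005),0.1);c=q[:,:2]-q[:,:2].mean(0)
if len(q)>50:
    z=top(q,0.012); print('wing normal-yaw',round(z[4],2),'rect',z[3],len(q))
E
python3 s.py
```

```text
t 5.65 p [0.4783 0.0004 0.1005] yawY 65.28 tilt [0.0006 0.0003] j [-0.0663  0.367  -0.0584  2.0711  0.032   0.7036  0.9941] F [ 3.0226  3.5159 -2.7854] T [ 0.898  -0.7776  0.0961] w 0.008552427428707082 24.3106686180181
T2 [ 0.8744 -0.8749  0.0236] F2 [ 3.9265  4.0386 -2.0163] 24.299457101878943
wing normal-yaw 155.17 rect (8.986978530883789, 46.1526985168457) 2392
```

Emit:
{"fn": "carry_out", "kwargs": {
  "moves": [
    {"linear":[0.3,0.3,0],"angular":[0,0,0],"jaw":10.5},
    {"linear":[0,0,0],"angular":[0,0,0.03],"jaw":10.5},
    {"linear":[0,0,0],"angular":[0,0,0.03],"jaw":10.5},
    {"linear":[0,0,0],"angular":[0,0,0.03],"jaw":10.5},
    {"linear":[0,0,0],"angular":[0,0,0.03],"jaw":10.5}
  ]
}}

```text
time_s: 6.32
ee_pos: [0.478, 0.0005, 0.1005]
orientation: [0.856, 3.022, 0.0]
ft_force: [3.3, 1.5, -2.2]
grip_width: 0.009
grasp_force: 5.3
```

```bash
python3 s.py
```

```text
t 6.325 p [0.478  0.0005 0.1005] yawY 58.38 tilt [ 0.0003 -0.    ] j [-0.0908  0.3656 -0.0279  2.0736  0.0156  0.7023  0.8901] F [ 3.3413  1.5075 -2.153 ] T [ 0.5794 -0.8756  0.0258] w 0.00904500095145614 5.270026600727533
T2 [ 0.5154 -0.9292  0.0479] F2 [ 4.0006  1.2648 -2.8542] 4.768824508239504
wing normal-yaw 148.6 rect (8.638240814208984, 46.88883590698242) 2404
```

Emit:
{"fn": "carry_out", "kwargs": {
  "moves": [
    {"linear":[-0.4,0.3,0],"angular":[0,0,0],"jaw":35},
    {"linear":[0,0,4],"angular":[0,0,0],"jaw":35},
    {"linear":[0,0,8],"angular":[0,0,0],"jaw":35},
    {"linear":[0,0,0],"angular":[0,0,0],"jaw":15},
    {"linear":[0,0,0],"angular":[0,0,0],"jaw":15},
    {"linear":[0,0,0],"angular":[0,0,0],"jaw":15}
  ],
  "force": 20
}}

```text
time_s: 7.12
ee_pos: [0.4777, 0.0008, 0.0879]
orientation: [-0.852, -3.023, 0.0]
ft_force: [1.5, 3.8, -11.7]
grip_width: 0.0189
grasp_force: 19.9
```

```bash
python3 s.py
```

```text
t 7.125 p [0.4777 0.0008 0.0879] yawY 58.52 tilt [-0.0013  0.0002] j [-0.0907  0.386  -0.0289  2.0841  0.017   0.673   0.8906] F [  1.4573   3.7544 -11.6712] T [ 0.6268 -0.2963  0.0067] w 0.018939299014501896 19.88151531200856
T2 [ 0.7018 -0.3305  0.0498] F2 [  0.4303   3.1259 -12.1166] 19.902855695108883
wing normal-yaw 149.27 rect (8.993206024169922, 46.160743713378906) 2928
```

Emit:
{"fn": "carry_out", "kwargs": {
  "moves": [
    {"linear":[0,0,0],"angular":[0,0,0.05],"jaw":15},
    {"linear":[0,0,0],"angular":[0,0,0.05],"jaw":15},
    {"linear":[0,0,0],"angular":[0,0,0.05],"jaw":15},
    {"linear":[0,0,0],"angular":[0,0,0.05],"jaw":15}
  ]
}}

```text
time_s: 7.68
ee_pos: [0.4779, 0.001, 0.088]
orientation: [-1.152, -2.922, 0.0]
ft_force: [2.4, 3.7, -13.9]
grip_width: 0.019
grasp_force: 20.0
```

```bash
python3 s.py
```

```text
t 7.675 p [0.4779 0.001  0.088 ] yawY 46.98 tilt [-0.0009  0.0003] j [-0.1319  0.3847  0.0233  2.0874 -0.0148  0.6706  0.7213] F [  2.3599   3.722  -13.9437] T [ 0.8306 -0.3631  0.0317] w 0.019019247971778022 19.956209051524638
T2 [ 0.7748 -0.4024  0.0298] F2 [  2.1264   3.1797 -14.4667] 19.959198293499867
wing normal-yaw 138.31 rect (8.87236213684082, 46.15102005004883) 2930
```

Emit:
{"fn": "carry_out", "kwargs": {
  "moves": [
    {"linear":[0,0,0],"angular":[0,0,0.05],"jaw":15},
    {"linear":[0,0,0],"angular":[0,0,0.05],"jaw":15},
    {"linear":[0,0,0],"angular":[0,0,0.05],"jaw":15},
    {"linear":[0,0,0],"angular":[0,0,0.05],"jaw":15}
  ]
}}

```text
time_s: 8.22
ee_pos: [0.478, 0.0011, 0.088]
orientation: [-1.436, -2.793, -0.0]
ft_force: [2.4, 4.6, -16.1]
grip_width: 0.0193
grasp_force: 20.0
```

```bash
python3 s.py
```

```text
t 8.225 p [0.478  0.0011 0.088 ] yawY 35.58 tilt [-0.0007  0.0004] j [-0.1728  0.3843  0.0754  2.0906 -0.0463  0.6688  0.5544] F [  2.4225   4.5853 -16.0561] T [ 0.9586 -0.6067  0.0907] w 0.019289000089742832 20.012007707700832
T2 [ 0.9163 -0.5919  0.0636] F2 [  3.0332   4.3058 -16.0466] 20.014379783351615
wing normal-yaw 126.7 rect (8.929950714111328, 47.18653869628906) 3264
```

Emit:
{"fn": "carry_out", "kwargs": {
  "moves": [
    {"linear":[0.2,0.4,0.4],"angular":[0,0,0.05],"jaw":15},
    {"linear":[0,0,0],"angular":[0,0,0.05],"jaw":15},
    {"linear":[0,0,0],"angular":[0,0,0.05],"jaw":15},
    {"linear":[0,0,0],"angular":[0,0,0.05],"jaw":15}
  ]
}}

```text
time_s: 8.78
ee_pos: [0.4783, 0.0014, 0.0878]
orientation: [-1.708, -2.636, -0.0]
ft_force: [2.6, 3.7, -13.6]
grip_width: 0.019
grasp_force: 20.2
```

```bash
python3 s.py
```

```text
t 8.775 p [0.4783 0.0014 0.0878] yawY 24.11 tilt [-0.0005  0.0003] j [-0.2144  0.3853  0.1282  2.0936 -0.0783  0.6674  0.3868] F [  2.5756   3.7487 -13.5814] T [ 0.8494 -0.428   0.1408] w 0.018983940464665536 20.171139521335135
T2 [ 0.7612 -0.4426  0.0959] F2 [  2.5797   4.0267 -12.3   ] 20.170265415627
wing normal-yaw 115.34 rect (9.01051139831543, 47.16782760620117) 3282
```

Emit:
{"fn": "carry_out", "kwargs": {
  "moves": [
    {"linear":[0,0,0],"angular":[0,0,0.05],"jaw":15},
    {"linear":[0,0,0],"angular":[0,0,0.05],"jaw":15},
    {"linear":[0,0,0],"angular":[0,0,0.05],"jaw":15},
    {"linear":[0,0,0],"angular":[0,0,0.05],"jaw":15}
  ]
}}

```text
time_s: 9.32
ee_pos: [0.4785, 0.0014, 0.0878]
orientation: [-1.962, -2.453, -0.0]
ft_force: [2.7, 4.5, -14.2]
grip_width: 0.019
grasp_force: 20.1
```

```bash
python3 s.py
```

```text
t 9.325 p [0.4785 0.0014 0.0878] yawY 12.69 tilt [-0.0002  0.0003] j [-0.2555  0.3866  0.1812  2.0969 -0.1106  0.6669  0.221 ] F [  2.7365   4.4675 -14.1961] T [ 0.9408 -0.7014  0.1427] w 0.019002051569358237 20.075204120512353
T2 [ 0.8628 -0.6336  0.0547] F2 [  2.9688   4.6292 -13.4206] 20.07998325695553
wing normal-yaw 103.86 rect (9.048137664794922, 46.0450325012207) 3283
```

Emit:
{"fn": "carry_out", "kwargs": {
  "moves": [
    {"linear":[0,0,0],"angular":[0,0,0.05],"jaw":15},
    {"linear":[0,0,0],"angular":[0,0,0.05],"jaw":15},
    {"linear":[0,0,0],"angular":[0,0,0.05],"jaw":15},
    {"linear":[0,0,0],"angular":[0,0,0.05],"jaw":15}
  ]
}}

```text
time_s: 9.88
ee_pos: [0.4787, 0.0015, 0.0878]
orientation: [-2.197, -2.246, -0.001]
ft_force: [5.3, 4.7, -16.2]
grip_width: 0.019
grasp_force: 20.0
```

```bash
python3 s.py
```

```text
t 9.875 p [0.4787 0.0015 0.0878] yawY 1.25 tilt [0.0003 0.0003] j [-0.2969  0.3888  0.2347  2.1    -0.1435  0.6671  0.0557] F [  5.338    4.7252 -16.19  ] T [ 0.9578 -0.8036  0.0833] w 0.019015896516640995 20.022744050147594
T2 [ 0.8796 -0.8161  0.0803] F2 [  3.6966   4.2747 -15.9791] 20.031873834550424
wing normal-yaw 92.58 rect (9.041378021240234, 45.79150390625) 3259
```

Emit:
{"fn": "carry_out", "kwargs": {
  "moves": [
    {"linear":[0.3,0.3,0.3],"angular":[0,0,0.05],"jaw":15},
    {"linear":[0,0,0],"angular":[0,0,0.05],"jaw":15},
    {"linear":[0,0,0],"angular":[0,0,0.05],"jaw":15},
    {"linear":[0,0,0],"angular":[0,0,0.05],"jaw":15}
  ]
}}

```text
time_s: 10.42
ee_pos: [0.4791, 0.0016, 0.0876]
orientation: [2.41, 2.015, 0.001]
ft_force: [3.8, 4.1, -12.7]
grip_width: 0.0192
grasp_force: 20.1
```

```bash
python3 s.py
```

```text
t 10.425 p [0.4791 0.0016 0.0876] yawY -10.22 tilt [0.0004 0.0002] j [-0.3386  0.3927  0.2889  2.1027 -0.1772  0.6682 -0.1093] F [  3.844   4.068 -12.657] T [ 0.7534 -0.7633  0.1216] w 0.019219358819365828 20.145973637190764
T2 [ 0.7992 -0.6824  0.0558] F2 [  2.484    3.5592 -13.2987] 20.155844819421418
wing normal-yaw 81.1 rect (45.30813980102539, 9.01252269744873) 3275
```

Emit:
{"fn": "carry_out", "kwargs": {
  "moves": [
    {"linear":[0,0,0],"angular":[0,0,0.05],"jaw":15},
    {"linear":[0,0,0],"angular":[0,0,0.05],"jaw":15},
    {"linear":[0,0,0],"angular":[0,0,0.05],"jaw":15},
    {"linear":[0,0,0],"angular":[0,0,0.05],"jaw":15}
  ]
}}

```text
time_s: 10.98
ee_pos: [0.4793, 0.0015, 0.0876]
orientation: [2.599, 1.764, 0.001]
ft_force: [5.0, 2.0, -16.2]
grip_width: 0.0188
grasp_force: 20.1
```

```bash
python3 s.py
```

```text
t 10.975 p [0.4793 0.0015 0.0876] yawY -21.66 tilt [0.0007 0.    ] j [-0.3799  0.397   0.3436  2.1058 -0.2113  0.67   -0.2726] F [  5.0155   2.0294 -16.2113] T [ 0.6852 -0.93    0.0629] w 0.01877547308307701 20.06019502576237
T2 [ 0.6694 -0.9195  0.0767] F2 [  5.1942   3.7986 -14.7816] 20.07545790500444
wing normal-yaw 69.77 rect (46.46913528442383, 8.999165534973145) 3273
```

Emit:
{"fn": "carry_out", "kwargs": {
  "moves": [
    {"linear":[0,0,0],"angular":[0,0,0.05],"jaw":15},
    {"linear":[0,0,0],"angular":[0,0,0.05],"jaw":15},
    {"linear":[0,0,0],"angular":[0,0,0.05],"jaw":15},
    {"linear":[0,0,0],"angular":[0,0,0.05],"jaw":15}
  ]
}}

```text
time_s: 11.52
ee_pos: [0.4795, 0.0014, 0.0877]
orientation: [2.762, 1.496, 0.002]
ft_force: [5.8, 2.7, -15.9]
grip_width: 0.0188
grasp_force: 20.0
```

```bash
python3 s.py
```

```text
t 11.525 p [0.4795 0.0014 0.0877] yawY -33.11 tilt [ 0.0011 -0.0001] j [-0.4214  0.4023  0.3989  2.1089 -0.2464  0.6727 -0.4353] F [  5.7771   2.7293 -15.889 ] T [ 0.6779 -1.0763  0.0403] w 0.018842670501722485 20.03754268425837
T2 [ 0.6095 -1.0921  0.0183] F2 [  5.5987   3.1457 -15.9683] 20.0561279690055
wing normal-yaw 58.29 rect (47.117698669433594, 8.994863510131836) 3271
```

Emit:
{"fn": "carry_out", "kwargs": {
  "moves": [
    {"linear":[0.4,0.3,0.4],"angular":[0,0,0.05],"jaw":15},
    {"linear":[0,0,0],"angular":[0,0,0.05],"jaw":15},
    {"linear":[0,0,0],"angular":[0,0,0.05],"jaw":15},
    {"linear":[0,0,0],"angular":[0,0,0.05],"jaw":15}
  ]
}}

```text
time_s: 12.08
ee_pos: [0.4799, 0.0014, 0.0875]
orientation: [2.898, 1.213, 0.002]
ft_force: [4.3, 0.6, -12.2]
grip_width: 0.0184
grasp_force: 20.3
```

```bash
python3 s.py
```

```text
t 12.075 p [0.4799 0.0014 0.0875] yawY -44.58 tilt [ 0.0011 -0.0001] j [-0.4624  0.4098  0.4547  2.1113 -0.2829  0.6768 -0.5963] F [  4.2893   0.5509 -12.1698] T [ 0.4126 -0.878   0.0617] w 0.018398928413432773 20.268579834428238
T2 [ 0.3412 -0.8225  0.0785] F2 [  4.335    1.4019 -12.294 ] 20.294821827130818
wing normal-yaw 46.89 rect (46.90290069580078, 8.926563262939453) 3255
```

Emit:
{"fn": "carry_out", "kwargs": {
  "moves": [
    {"linear":[0,0,0],"angular":[0,0,0.05],"jaw":15},
    {"linear":[0,0,0],"angular":[0,0,0.05],"jaw":15},
    {"linear":[0,0,0],"angular":[0,0,0.05],"jaw":15},
    {"linear":[0,0,0],"angular":[0,0,0.05],"jaw":15}
  ]
}}

```text
time_s: 12.62
ee_pos: [0.48, 0.0012, 0.0875]
orientation: [3.004, 0.918, 0.002]
ft_force: [4.6, 1.1, -13.9]
grip_width: 0.0187
grasp_force: 20.2
```

```bash
python3 s.py
```

```text
t 12.625 p [0.48   0.0012 0.0875] yawY -56.03 tilt [ 0.0014 -0.0003] j [-0.5035  0.4179  0.5112  2.1143 -0.32    0.6817 -0.7561] F [  4.5775   1.0983 -13.8869] T [ 0.2557 -1.0384  0.1269] w 0.018718128158299062 20.19927320912757
T2 [ 0.1971 -1.0882  0.0736] F2 [  5.4033   0.977  -13.7634] 20.227921318894033
wing normal-yaw -144.57 rect (46.40071105957031, 8.975923538208008) 3230
```

Emit:
{"fn": "carry_out", "kwargs": {
  "moves": [
    {"linear":[0,0.2,0.1],"angular":[0,0,0.05],"jaw":15},
    {"linear":[0,0,0],"angular":[0,0,0.05],"jaw":15},
    {"linear":[0,0,0],"angular":[0,0,0.05],"jaw":15},
    {"linear":[0,0,0],"angular":[0,0,0.05],"jaw":15}
  ]
}}

```text
time_s: 13.18
ee_pos: [0.4801, 0.001, 0.0874]
orientation: [3.081, 0.613, 0.002]
ft_force: [5.5, 0.6, -13.8]
grip_width: 0.0187
grasp_force: 20.2
```

```bash
python3 s.py
```

```text
t 13.175 p [0.4801 0.001  0.0874] yawY -67.48 tilt [ 0.0013 -0.0003] j [-0.5438  0.4277  0.5681  2.1171 -0.3584  0.6883 -0.9141] F [  5.5094   0.5742 -13.8196] T [ 0.157  -1.1845  0.1465] w 0.018691876344280677 20.20919570522892
T2 [ 0.1148 -1.0788  0.0586] F2 [  4.4298   0.265  -12.9988] 20.239529967474255
wing normal-yaw -155.89 rect (46.203285217285156, 8.67631721496582) 2877
```

Emit:
{"fn": "carry_out", "kwargs": {
  "moves": [
    {"linear":[0.2,0,0],"angular":[0,0,0.05],"jaw":15},
    {"linear":[0,0,0],"angular":[0,0,0.05],"jaw":15},
    {"linear":[0,0,0],"angular":[0,0,0.05],"jaw":15},
    {"linear":[0,0,0],"angular":[0,0,0.05],"jaw":15}
  ]
}}

```text
time_s: 13.72
ee_pos: [0.4803, 0.0008, 0.0874]
orientation: [3.126, 0.303, 0.002]
ft_force: [5.6, -0.9, -14.4]
grip_width: 0.0187
grasp_force: 20.2
```

```bash
python3 s.py
```

```text
t 13.725 p [0.4803 0.0008 0.0874] yawY -78.95 tilt [ 0.0013 -0.0007] j [-0.5842  0.4392  0.6257  2.1197 -0.3976  0.6964 -1.0715] F [  5.6269  -0.8875 -14.4068] T [-0.0917 -1.0704  0.1289] w 0.0187472077535781 20.1855084079034
T2 [-0.0834 -1.0862 -0.0128] F2 [  5.5701  -0.0082 -13.5231] 20.219909460114422
wing normal-yaw -167.36 rect (46.15077209472656, 8.707779884338379) 2842
```

Emit:
{"fn": "carry_out", "kwargs": {
  "moves": [
    {"linear":[0.2,0,0.1],"angular":[0,0,0.05],"jaw":15},
    {"linear":[0,0,0],"angular":[0,0,0.05],"jaw":15},
    {"linear":[0,0,0],"angular":[0,0,0.05],"jaw":15},
    {"linear":[0,0,0],"angular":[0,0,0.05],"jaw":15}
  ]
}}

```text
time_s: 14.28
ee_pos: [0.4804, 0.0006, 0.0873]
orientation: [3.141, -0.011, 0.002]
ft_force: [4.5, -2.9, -13.0]
grip_width: 0.0189
grasp_force: 20.2
```

```bash
python3 s.py
```

```text
t 14.275 p [0.4804 0.0006 0.0873] yawY -90.42 tilt [ 0.0012 -0.0008] j [-0.6237  0.4526  0.6837  2.1222 -0.4383  0.7062 -1.2272] F [  4.5182  -2.8953 -13.0356] T [-0.2889 -1.0387  0.0793] w 0.018879339112019652 20.238548590496066
T2 [-0.4274 -1.0118  0.1126] F2 [  5.0765  -2.2448 -12.1999] 20.283508414368043
wing normal-yaw -178.78 rect (44.074302673339844, 8.627469062805176) 2817
```

Emit:
{"fn": "carry_out", "kwargs": {
  "moves": [
    {"linear":[0.3,0.3,0.1],"angular":[0,0,0.05],"jaw":15},
    {"linear":[0,0,0],"angular":[0,0,0.05],"jaw":15},
    {"linear":[0,0,0],"angular":[0,0,0.05],"jaw":15},
    {"linear":[0,0,0],"angular":[0,0,0.05],"jaw":15}
  ]
}}

```text
time_s: 14.82
ee_pos: [0.4804, 0.0003, 0.0872]
orientation: [3.124, -0.325, 0.001]
ft_force: [2.8, -2.8, -11.9]
grip_width: 0.0186
grasp_force: 20.3
```

```bash
python3 s.py
```

```text
t 14.825 p [0.4804 0.0003 0.0872] yawY -101.87 tilt [ 0.0007 -0.0007] j [-0.6615  0.4682  0.7415  2.1244 -0.4804  0.7184 -1.3807] F [  2.8497  -2.8154 -11.9153] T [-0.4278 -0.8304  0.1207] w 0.018644750130520703 20.318050495698117
T2 [-0.5112 -0.8444  0.0436] F2 [  3.7356  -3.4213 -11.9661] 20.368586025767854
wing normal-yaw 169.72 rect (8.596266746520996, 43.412593841552734) 2783
```

Emit:
{"fn": "carry_out", "kwargs": {
  "moves": [
    {"linear":[0,0.3,0.1],"angular":[0,0,0.05],"jaw":15},
    {"linear":[0,0,0],"angular":[0,0,0.05],"jaw":15},
    {"linear":[0,0,0],"angular":[0,0,0.05],"jaw":15},
    {"linear":[0,0,0],"angular":[0,0,0.05],"jaw":15}
  ]
}}

```text
time_s: 15.38
ee_pos: [0.4804, 0.0001, 0.0871]
orientation: [3.076, -0.635, 0.001]
ft_force: [3.9, -2.0, -12.3]
grip_width: 0.0192
grasp_force: 20.4
```

```bash
python3 s.py
```

```text
t 15.375 p [0.4804 0.0001 0.0871] yawY -113.32 tilt [ 0.0007 -0.0006] j [-0.6986  0.4855  0.7996  2.1271 -0.5234  0.7319 -1.5329] F [  3.9038  -2.0401 -12.2895] T [-0.5825 -0.7985  0.0817] w 0.01920417334745491 20.35875666897482
T2 [-0.5984 -0.8487  0.0766] F2 [ 3.2369 -3.7109 -9.7426] 20.41421787241859
wing normal-yaw 157.87 rect (8.632302284240723, 42.90125274658203) 2820
```

Emit:
{"fn": "carry_out", "kwargs": {
  "moves": [
    {"linear":[0,0.3,0.1],"angular":[0,0,0.05],"jaw":15},
    {"linear":[0,0,0],"angular":[0,0,0.05],"jaw":15},
    {"linear":[0,0,0],"angular":[0,0,0.05],"jaw":15},
    {"linear":[0,0,0],"angular":[0,0,0.05],"jaw":15}
  ]
}}

```text
time_s: 15.92
ee_pos: [0.4802, -0.0001, 0.087]
orientation: [2.996, -0.943, 0.001]
ft_force: [3.2, -3.8, -10.1]
grip_width: 0.0191
grasp_force: 20.4
```

```bash
python3 s.py
```

```text
t 15.925 p [ 0.4802 -0.0001  0.087 ] yawY -124.94 tilt [ 0.0007 -0.0006] j [-0.7349  0.5054  0.8583  2.1299 -0.568   0.748  -1.6864] F [  3.2363  -3.7915 -10.0656] T [-0.8633 -0.8363  0.0871] w 0.019093898636408386 20.438156628079014
T2 [-0.8319 -0.819   0.0535] F2 [ 3.375  -3.7282 -9.6813] 20.49177148698334
wing normal-yaw 146.49 rect (8.555397033691406, 43.03010177612305) 2917
```

Emit:
{"fn": "carry_out", "kwargs": {
  "moves": [
    {"linear":[0,0.2,0],"angular":[0,0,0.04],"jaw":15},
    {"linear":[0,0,0],"angular":[0,0,0.04],"jaw":15},
    {"linear":[0,0,0],"angular":[0,0,0.04],"jaw":15},
    {"linear":[0,0,0],"angular":[0,0,0.04],"jaw":15}
  ]
}}

```text
time_s: 16.48
ee_pos: [0.4797, 0.0, 0.087]
orientation: [2.912, -1.18, -0.0]
ft_force: [1.3, -4.5, -5.6]
grip_width: 0.0189
grasp_force: 20.8
```

```bash
python3 s.py
```

```text
t 16.475 p [0.4797 0.     0.087 ] yawY -134.13 tilt [-0.0002  0.    ] j [-0.7626  0.5227  0.9047  2.1323 -0.6036  0.7636 -1.8074] F [ 1.3156 -4.5494 -5.6099] T [-0.8724 -0.2781  0.2508] w 0.018932209578014884 20.805638518359046
T2 [-0.895  -0.2262  0.1929] F2 [ 0.8299 -4.6715 -4.0145] 20.85835456266068
wing normal-yaw 142.24 rect (8.64958667755127, 43.3847770690918) 2930
```

Emit:
{"fn": "carry_out", "kwargs": {
  "moves": [
    {"linear":[0,0,-0.1],"angular":[0,0,-0.13],"jaw":15},
    {"linear":[0,0,0],"angular":[0,0,-0.13],"jaw":15},
    {"linear":[0,0,-0.1],"angular":[0,0,-0.13],"jaw":15},
    {"linear":[0,0,0],"angular":[0,0,-0.13],"jaw":15},
    {"linear":[0,0,0],"angular":[0,0,-0.13],"jaw":15},
    {"linear":[0,0,0],"angular":[0,0,-0.13],"jaw":15}
  ]
}}

```text
time_s: 17.27
ee_pos: [0.4799, 0.0004, 0.0872]
orientation: [-3.141, -0.024, -0.0]
ft_force: [1.9, -2.1, -6.1]
grip_width: 0.0192
grasp_force: 20.7
```

```bash
python3 s.py
```

```text
t 17.275 p [0.4799 0.0004 0.0872] yawY -89.11 tilt [0.0002 0.0004] j [-0.6165  0.4506  0.675   2.1222 -0.4338  0.7056 -1.2084] F [ 1.8574 -2.1499 -6.0941] T [-0.3823 -0.3785 -0.097 ] w 0.01915647434191111 20.692805975850206
T2 [-0.2799 -0.5458  0.0026] F2 [ 1.7781 -0.8943 -7.4883] 20.62320917713805
wing normal-yaw -174.98 rect (45.4253044128418, 8.689626693725586) 2849
```

Emit:
{"fn": "carry_out", "kwargs": {
  "moves": [
    {"linear":[0,0,-0.1],"angular":[0,0,-0.13],"jaw":15},
    {"linear":[0,0,0],"angular":[0,0,-0.13],"jaw":15},
    {"linear":[0,0,-0.1],"angular":[0,0,-0.13],"jaw":15},
    {"linear":[0,0,0],"angular":[0,0,-0.13],"jaw":15},
    {"linear":[0,0,0],"angular":[0,0,-0.13],"jaw":15},
    {"linear":[0,0,0],"angular":[0,0,-0.13],"jaw":15},
    {"linear":[0,0,0],"angular":[0,0,0],"jaw":15},
    {"linear":[0,0,0],"angular":[0,0,0],"jaw":15}
  ]
}}

```text
time_s: 18.32
ee_pos: [0.4797, 0.0007, 0.0873]
orientation: [-2.9, -1.206, 0.0]
ft_force: [0.9, 1.0, -4.1]
grip_width: 0.0187
grasp_force: 20.9
```

```bash
python3 s.py; python3 s.py
```

```text
t 18.325 p [0.4797 0.0007 0.0873] yawY -44.83 tilt [-0.0002  0.0005] j [-0.4586  0.4103  0.4523  2.1106 -0.2826  0.678  -0.5994] F [ 0.9124  0.9982 -4.1363] T [ 0.3341 -0.1961 -0.0153] w 0.01868608689280486 20.8606087633234
T2 [ 0.4064 -0.1903  0.0144] F2 [ 0.148   1.9018 -3.217 ] 20.87566131944186
wing normal-yaw 50.39 rect (47.45835876464844, 8.980371475219727) 3314
t 18.375 p [0.4797 0.0007 0.0873] yawY -44.79 tilt [-0.0002  0.0004] j [-0.4587  0.4103  0.4523  2.1106 -0.2824  0.6779 -0.5989] F [ 0.148   1.9018 -3.217 ] T [ 0.4064 -0.1903  0.0144] w 0.019066351737907505 20.87566131944186
T2 [ 0.4199 -0.2151 -0.0183] F2 [ 0.7074  2.794  -3.6496] 20.886884995998116
wing normal-yaw 50.34 rect (46.95289993286133, 9.076173782348633) 3316
```

Emit:
{"fn": "carry_out", "kwargs": {
  "moves": [
    {"linear":[0,0,0],"angular":[0,0,-0.033],"jaw":15},
    {"linear":[0,0,0],"angular":[0,0,0],"jaw":15},
    {"linear":[0,0,0],"angular":[0,0,0],"jaw":45},
    {"linear":[0,0,0],"angular":[0,0,0],"jaw":45},
    {"linear":[0,0,-40],"angular":[0,0,0],"jaw":60},
    {"linear":[0,0,-50],"angular":[0,0,0],"jaw":60},
    {"linear":[0,0,-30],"angular":[0,0,0],"jaw":60},
    {"linear":[0,0,0],"angular":[0,0,0],"jaw":60}
  ]
}}

```text
time_s: 19.42
ee_pos: [0.4813, 0.0001, 0.2094]
orientation: [2.878, 1.258, 0.007]
ft_force: [0.0, 0.3, -0.8]
grip_width: 0.0513
grasp_force: 0.0
```

```bash
python3 s.py
python3 - <<'E'
from m import *
f=grab('wrist');save(f,'w5');P=cloud(f);h=cv2.cvtColor(f['color'],cv2.COLOR_RGB2HSV)
d=np.hypot(P[...,0]-.479,P[...,1]-.0007);c=f['color'].max(-1)
b=(d>.009)&(d<.0145)&(abs(P[...,2]-.068)<.004)&(c<70)
if b.sum(): m=P[b].mean(0)-[.479,.0007,0];print('mark',b.sum(),np.degrees(np.arctan2(m[1],m[0])))
g=grab('scene');P=cloud(g);c=g['color'].max(-1)
k=(abs(P[...,0]-.505)<.03)&(abs(P[...,1]-.132)<.03)&(P[...,2]>.074)&(P[...,2]<.1)&(c<80)
print('knob',k.sum(),P[k].min(0),P[k].max(0))
cv2.imwrite('pics/c5.png',np.hstack([cv2.resize(f['color'][:,:,::-1],(480,360)),cv2.resize(g['color'][220:400,150:310,::-1],(320,360))]))
E
```

```text
t 19.425 p [0.4813 0.0001 0.2094] yawY -42.77 tilt [0.0046 0.001 ] j [-0.5457  0.2286  0.529   1.9782 -0.1406  0.9651 -0.6948] F [ 0.033   0.3206 -0.8155] T [ 0.0123  0.0304 -0.001 ] w 0.051267015948209343 0.0
T2 [ 0.0129 -0.0364  0.0175] F2 [-0.106  -0.1651 -0.6072] 0.0
wing normal-yaw 51.94 rect (44.34397506713867, 8.981966972351074) 910
knob 213 [0.4954 0.1225 0.0751] [0.5153 0.1445 0.0975]
```

View pics/c5.png

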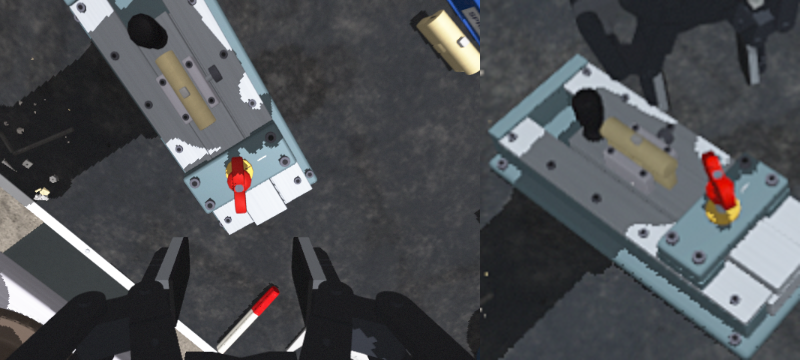

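The screw now reads 51.9°, about 90° off its bottom angle, and the bush looks undisturbed. The knob is at about (147,32) in the left half of the picture. I'll go there next.

Emit:
{"fn": "carry_out", "kwargs": {
  "moves": [
    {"linear":[38,-24.2,0],"angular":[0,0,0],"jaw":70},
    {"linear":[38,-24.2,0],"angular":[0,0,0],"jaw":70},
    {"linear":[38,-24.2,0],"angular":[0,0,0],"jaw":70},
    {"linear":[0,0,0],"angular":[0,0,-0.14],"jaw":70},
    {"linear":[0,0,0],"angular":[0,0,-0.14],"jaw":70},
    {"linear":[0,0,0],"angular":[0,0,-0.14],"jaw":70},
    {"linear":[0,0,0],"angular":[0,0,-0.14],"jaw":70},
    {"linear":[0,0,0],"angular":[0,0,0],"jaw":70}
  ]
}}

```text
time_s: 20.58
ee_pos: [0.5032, 0.1329, 0.2059]
orientation: [-2.419, -2.003, 0.004]
ft_force: [-0.7, 0.4, -0.0]
grip_width: 0.0598
grasp_force: 0.0
```

```bash
cat > k.py <<'E'
from m import *
s,M=state()
for n in ['wrist','scene','side']:
    f=grab(n);P=cloud(f);c=f['color'].max(-1)
    k=(abs(P[...,0]-.510)<.04)&(abs(P[...,1]-.15)<.07)&(P[...,2]>.075)&(P[...,2]<.094)&(c<80)
    # exclude anything near fingers
    if k.sum()>20: print(n,k.sum(),P[k].min(0),P[k].max(0),cv2.minEnclosingCircle((P[k][:,:2]*1e3).astype(np.float32)))
# keeper edge direction: lock cylinder brass
f=grab('wrist');P=cloud(f);h=cv2.cvtColor(f['color'],cv2.COLOR_RGB2HSV)
b=(P[...,2]>.07)&(P[...,2]<.09)&(abs(P[...,0]-.495)<.04)&(abs(P[...,1]-.08)<.06)&(h[...,1]>60)&(h[...,0]>12)&(h[...,0]<35)
if b.sum()>30: print('cyl',cv2.minAreaRect((P[b][:,:2]*1e3).astype(np.float32)))
E
python3 k.py
```

```text
t 20.575 p [0.5032 0.1329 0.2059] yawY -10.73 tilt [-0.0022 -0.0009] j [-0.6344  0.2944  0.3485  1.8799 -0.1186  0.9897 -0.4216] F [-0.6669  0.3545 -0.0449] T [-0.0059  0.0037  0.0058] w 0.05977170228267453 0.0
wrist 956 [0.494  0.1243 0.075 ] [0.5157 0.1465 0.094 ] ((504.56146240234375, 135.1092071533203), 11.365164756774902)
scene 154 [0.4949 0.1225 0.0753] [0.5165 0.1446 0.094 ] ((505.49945068359375, 133.56854248046875), 11.296786308288574)
side 178 [0.4928 0.1192 0.0751] [0.5125 0.149  0.094 ] ((502.9051513671875, 134.09005737304688), 15.193800926208496)
cyl ((495.3100891113281, 88.25827026367188), (73.7461166381836, 16.46819305419922), 79.74401092529297)
```

Emit:
{"fn": "carry_out", "kwargs": {
  "moves": [
    {"linear":[1.9,1.5,40],"angular":[0,0,0],"jaw":75},
    {"linear":[0,0,40],"angular":[0,0,0],"jaw":75},
    {"linear":[0,0,40],"angular":[0,0,0],"jaw":75},
    {"linear":[0,0,22],"angular":[0,0,0],"jaw":75},
    {"linear":[0,0,0],"angular":[0,0,0],"jaw":50},
    {"linear":[0,0,0],"angular":[0,0,0],"jaw":25},
    {"linear":[0,0,0],"angular":[0,0,0],"jaw":20},
    {"linear":[0,0,0],"angular":[0,0,0],"jaw":20}
  ],
  "force": 30
}}

```text
time_s: 21.78
ee_pos: [0.5058, 0.1352, 0.0664]
orientation: [-2.418, -2.005, -0.002]
ft_force: [-3.4, 0.3, 8.2]
grip_width: 0.0217
grasp_force: 30.1
```

```bash
python3 -c "from m import *;state()"
```

```text
t 21.775 p [0.5058 0.1352 0.0664] yawY -10.66 tilt [0.0008 0.0009] j [-0.5762  0.4852  0.2881  2.0154 -0.2164  0.6685 -0.3354] F [-3.4239  0.2868  8.1812] T [ 0.0024  0.8663 -0.0532] w 0.021661202856972733 30.118637476698495
```

Emit:
{"fn": "carry_out", "kwargs": {
  "moves": [
    {"linear":[3,0,0],"angular":[0,0,0],"jaw":20},
    {"linear":[4,0,0],"angular":[0,0,0],"jaw":20},
    {"linear":[5,0,0],"angular":[0,0,0],"jaw":20},
    {"linear":[5,0,0],"angular":[0,0,0],"jaw":20},
    {"linear":[5,0,0],"angular":[0,0,0],"jaw":20},
    {"linear":[5,0,0],"angular":[0,0,0],"jaw":20},
    {"linear":[5,0,0],"angular":[0,0,0],"jaw":20},
    {"linear":[5,0,0],"angular":[0,0,0],"jaw":20},
    {"linear":[5,0,0],"angular":[0,0,0],"jaw":20},
    {"linear":[4,0,0],"angular":[0,0,0],"jaw":20},
    {"linear":[2,0,0],"angular":[0,0,0],"jaw":20}
  ]
}}

```text
time_s: 23.15
ee_pos: [0.5146, 0.1799, 0.0663]
orientation: [2.419, 2.002, -0.002]
ft_force: [-4.4, -12.3, 12.6]
grip_width: 0.0218
grasp_force: 30.6
```

```bash
python3 -c "from m import *;state()"
```

```text
t 23.15 p [0.5146 0.1799 0.0663] yawY -10.76 tilt [-0.0001 -0.002 ] j [-0.6473  0.5135  0.2916  1.9618 -0.2189  0.6973 -0.4103] F [ -4.4312 -12.3476  12.6477] T [-2.5297  1.1077 -0.0481] w 0.021820801400038104 30.568389389372896
```

Emit:
{"fn": "carry_out", "kwargs": {
  "moves": [
    {"linear":[2,0,0],"angular":[0,0,0],"jaw":20},
    {"linear":[2,0,0],"angular":[0,0,0],"jaw":20},
    {"linear":[2,0,0],"angular":[0,0,0],"jaw":20},
    {"linear":[0,0,0],"angular":[0,0,0],"jaw":20}
  ]
}}

```text
time_s: 23.65
ee_pos: [0.5146, 0.1801, 0.0661]
orientation: [2.421, 1.996, -0.012]
ft_force: [-8.6, -24.2, 19.6]
grip_width: 0.0215
grasp_force: 31.3
```

```bash
python3 -c "from m import *;state()"
```

```text
t 23.65 p [0.5146 0.1801 0.0661] yawY -11.01 tilt [-0.0033 -0.0076] j [-0.6536  0.5166  0.2969  1.9576 -0.2162  0.7039 -0.4191] F [ -8.5623 -24.1544  19.6348] T [-5.1311  1.8902  0.0623] w 0.021491261428341155 31.284980052150786
```

Run:
```python
from m import *
f=grab('scene');g=grab('side')
T=np.linalg.inv(g['T']);uv=cv2.projectPoints(np.array([[.515,.18,.08]]),cv2.Rodrigues(T[:3,:3])[0],T[:3,3],K(g),np.array(g['dist'],float))[0].ravel();print(uv)
u,v=np.clip(uv.astype(int),[80,90],[560,390])
cv2.imwrite('pics/c6.png',np.hstack([cv2.resize(f['color'][220:400,140:300,::-1],(400,450)),cv2.resize(g['color'][v-90:v+90,u-80:u+80,::-1],(400,450))]))
```

```text
[321.6715 332.296 ]
```

View pics/c6.png

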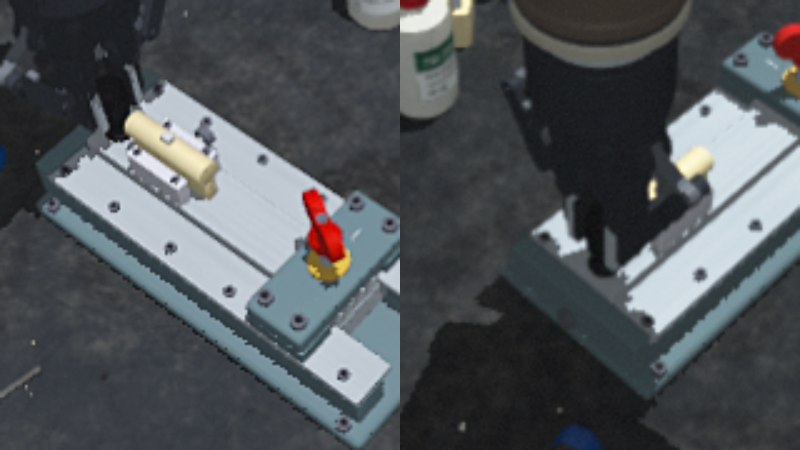

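Emit:
{"fn": "carry_out", "kwargs": {
  "moves": [
    {"linear":[-3,0,0],"angular":[0,0,0],"jaw":20},
    {"linear":[-1.5,0,0],"angular":[0,0,0],"jaw":20},
    {"linear":[0,0,0],"angular":[0,0,0],"jaw":70},
    {"linear":[0,0,0],"angular":[0,0,0],"jaw":70},
    {"linear":[0,0,0],"angular":[0,0,0],"jaw":70},
    {"linear":[0,0,-40],"angular":[0,0,0],"jaw":70},
    {"linear":[0,0,-50],"angular":[0,0,0],"jaw":70},
    {"linear":[0,0,-40],"angular":[0,0,0],"jaw":70},
    {"linear":[-50,0,0],"angular":[0,0,0],"jaw":70},
    {"linear":[-40,0,0],"angular":[0,0,0],"jaw":70},
    {"linear":[0,0,0],"angular":[0,0,0],"jaw":70}
  ]
}}

```text
time_s: 25.12
ee_pos: [0.4979, 0.0919, 0.1956]
orientation: [2.422, 1.999, -0.0]
ft_force: [0.3, 0.5, 0.4]
grip_width: 0.0599
grasp_force: 0.0
```

Run:
```python
from m import *
state()
a=np.radians(79.2);ey=np.array([np.cos(a),np.sin(a)]);ex=np.array([ey[1],-ey[0]])
o=np.array([.479,.0007])+.07*ey
for n in ['wrist','scene','side']:
    f=grab(n);save(f,'e_'+n);P=cloud(f);d=P[...,:2]-o;x=d@ex;y=d@ey;z=P[...,2];c=f['color'].max(-1)
    k=(abs(x)<.03)&(y>.05)&(y<.16)&(z>.075)&(z<.094)&(c<80)
    if k.sum()>20: m=cv2.minEnclosingCircle((np.c_[x[k],y[k]]*1e3).astype(np.float32));print(n,'knob',k.sum(),m)
    for lo,hi in((.098,.106),(.106,.112),(.112,.118),(.118,.122),(.122,.126),(.126,.130),(.130,.138)):
        r=(abs(abs(x)-.018)<.005)&(y>lo)&(y<hi)&(f['range_z']>0)
        if r.sum(): print(lo,r.sum(),np.percentile(z[r],[5,50,95]))
    q=wing(f,(.479,.0007),.1)
    if len(q)>40: print('wing',top(q,.012)[4])
    r=(abs(x)<.012)&(y<-.09)&(y>-.2)&(z>.02)&(z<.04);
    if r.sum(): print('tail',np.percentile(y[r],[0,1,5]),np.median(z[r]))
w=cv2.imread('pics/e_wrist.png');g=cv2.imread('pics/e_side.png')[240:420,240:400]
cv2.imwrite('pics/c7.png',np.hstack([cv2.resize(w,(480,360)),cv2.resize(g,(320,360))]))
```

```text
t 25.125 p [0.4979 0.0919 0.1956] yawY -10.93 tilt [ 0.0003 -0.0005] j [-0.5938  0.2828  0.3841  1.9297 -0.1279  0.9524 -0.34  ] F [0.3307 0.4772 0.4049] T [ 0.0471 -0.0237 -0.0016] w 0.05993623930775863 0.0
wrist knob 1147 ((0.28604525327682495, 112.097900390625), 11.099348068237305)
0.098 376 [0.0322 0.0441 0.0458]
0.106 269 [0.0323 0.0443 0.0462]
0.112 297 [0.0321 0.0443 0.0461]
0.118 203 [0.0324 0.0442 0.046 ]
0.122 215 [0.0277 0.0401 0.0458]
0.126 214 [0.0418 0.0431 0.0445]
0.13 428 [0.0417 0.043  0.0442]
wing 51.49160298905247
scene knob 160 ((4.728969573974609, 96.79534912109375), 25.584850311279297)
0.098 31 [0.0374 0.0411 0.0471]
0.106 23 [0.0362 0.0424 0.0476]
0.112 26 [0.0378 0.0417 0.0477]
0.118 15 [0.0391 0.041  0.0471]
0.122 17 [0.0376 0.0408 0.0468]
0.126 16 [0.0398 0.0436 0.0455]
0.13 22 [0.0427 0.0446 0.0461]
wing 52.74374850905583
tail [-0.091 -0.091 -0.091] 0.030307424634886004
side knob 209 ((-1.0520429611206055, 114.78988647460938), 11.343632698059082)
0.098 37 [0.039  0.0428 0.0481]
0.106 38 [0.0385 0.044  0.048 ]
0.112 41 [0.0392 0.0459 0.0472]
0.118 32 [0.0387 0.0456 0.0473]
0.122 39 [0.0392 0.0434 0.0472]
0.126 23 [0.0428 0.0444 0.0468]
0.13 69 [0.043  0.0449 0.0465]
wing 51.39181888950943
```

View pics/c7.png

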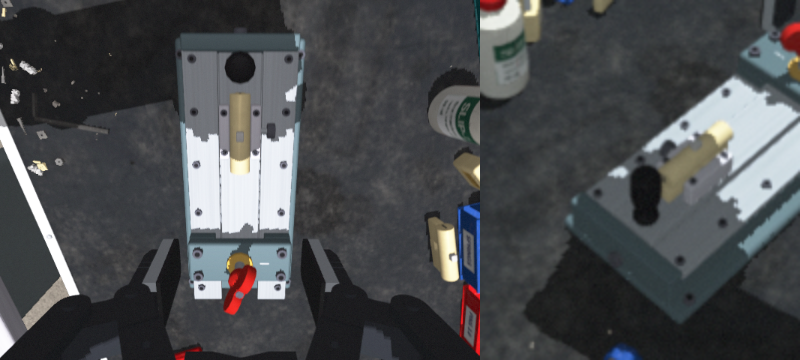

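The ram top runs right up to the end stop, with the knob at (240,68). The wing is still about 52°, and the oiler and spare cylinder stand where they were. I'm handing in.

```bash
python3 -c "
from cell import ctrl
print(ctrl.close_job())"
```

```text
the job is handed in; nothing more can be done
None
```

The job is handed in at about 25 s: the screw was turned down until it bottomed (wrist torque read about 0.25 N m), then backed off a measured quarter turn (within about 1°), the ram is against its end stop, and the bottle and spare cylinder were not touched; I could not measure the bush mark, but the bush looked undisturbed.

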